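# Lay the try square on the strip for marking

## Robot

A 6-joint arm with a two-finger parallel gripper is mounted at the origin on a cart in front of the work surface, level with it; the furniture and walls round the work are solid. World frame = base frame: x ahead of the robot, y to its left, z up, the work surface at z = 0. Lengths are in m, angles in rad, forces in N, time in s.
With the tool pointing down it reaches from about 0.35 to 0.85 m from the base axis. Payload 8.1 kg.
Tool frame: the origin (TCP) lies at the very end of the fingers, on their centre line; the grasp point (between the pads) lies 19 mm behind it; z points along the fingers, y is the line along which they close (so a half turn about z gives the same grasp; the last joint's range is limited). The gripper opens to 93 mm and grips with 3 to 60 N. Pads are 15 mm wide; open, the fingers measure 128 mm over their backs; the gripper's body (75 mm by 188 mm) begins 65 mm behind the grasp point.
Start: joints at [1.016, 0.13, 1.488, -0, 1.523, -0.085], TCP at [0.272, 0.535, 0.193] pointing down, gripper open.
Joint ranges: [-2.96, 2.96], [-0.89, 2.26], [0.02, 2.5], [-1.34, 4.48], [0, 2.73], [-2.66, 2.66]. Speed limits (rad/s): [2.39, 2.39, 2.79, 3.14, 3.14, 3.14].

## Interface

Orientations are given as [roll, pitch, yaw] about the fixed x, y, z axes, in that order (R = Rz(yaw) Ry(pitch) Rx(roll)).
In Python, from cell import arm, get_image, trace gives the robot as it stands. The module is installed in compiled form; this text tells all that it offers.
- The arm moves only by the tool step_arm, never from a script. Its argument "moves" is a list of rows, each an object with "linear": the shift along the tool's x, y, z in m, a list of three; "twist": the turn, a rotation vector about the tool's x, y, z in rad, a list of three; "fingers": the opening, from 0 (shut) to 1 (fully open). A call has 1 to 20 rows; each row is the pose to reach, as a shift and turn from the pose commanded when the call began, along the tool's axes at that moment; what a row does not reach only later rows make up. A row lasts 1/10 s, in which the tool goes at most 50 mm and 8.59 degrees, less where a joint would pass 70% of its speed; a pose out of reach is approached as far as the arm can. A call with a gripper value outside its range is refused whole. The fingers move at their own pace and stop on an object; "squeeze" is the grip in N (left out, the last holds). Time passes only in rows, so rows that repeat a pose let the fingers close. It gives the time, the measured TCP pose, the force, the opening and the grip force at its end, in the units of the state.
- arm.get_state(): the state, without advancing time (a new reading comes with each control period).
- get_image(name): name is "scene" or "top"; returns a dict with "pixels" (480x640x3 uint8, blue, green, red), "K" (3x3 intrinsics, pixels), "k1" (the pictures are not rectified: a ray, as slopes to the right and down, at radius r is drawn at 1 + k1 r^2 times it, then the intrinsics apply), "T" (4x4, takes a point from camera to world coordinates). Camera axes: x right, y down, z forward; pixel columns grow to the right and rows downward; lengths in m; the calibration is good to about 2 mm. A picture is of the moment at which its call begins. There is no depth.
- arm.sign_off(): hands the job in; it is judged then, once.
Trained networks look in a picture, given as the dict that the camera call returned (one of the last four; its "shot" number tells which), for a name from the list of things; names that differ only in an ending like _2 or _b are one class to them, and where a whole thing is asked for, a point or a joint stands for the part that bears it (a point fixed in the world has none). Each returns a list of dicts, best first, with "conf" (0 to 1); they miss things now and then, are a little off and sometimes report something else, mostly with a low value. They report only what shows in the picture. A call takes as long as a camera call. They do not tell look-alikes from the thing itself.
- trace(target, picture): "mask" (480x640 bool, what is visible of it) and "centre" ([column, row] in pixels, amid what is visible of it).
The state is a dict: "t": time; "qpos": joint angles; "joint_vel": joint speeds; "tau": joint torques, N m; "eef_pos": TCP position; "orientation": TCP orientation; "ft_force": force on the tool from outside, world axes, zero at the start; "torque": the same for the moment, N m; "grip_width": finger opening in m; "finger_force": force on a finger pad.
Only numpy, scipy, OpenCV 4.12 (cv2) and the standard library are available. Lean on these libraries where they do the work, as an engineer would, in place of code of your own. Each camera call takes 0.05 s, during which the arm holds its last target. There are 200 camera calls.

## Task

I want to mark a cut across the thin wooden strip that lies on the sloping marking stand. Take the sanding block that is in the way off the stand and set it down flat on the bench, not dropping it. Then lay the try square flat on the slope with the inner face of its wooden stock flush against the strip's upper long edge and its blade pointing down the slope, crossing the strip about at the middle of its length; leave the strip where it lies against the fence, and do not disturb the nail tin.

Things in the scene. Friction and masses are not known exactly. Their poses are not given: they have to be found in the camera images.
- stand: Fixed marking stand: grey board 280 (up the slope) x 260 mm, sloping at 30 degrees. Origin on the bench under the board's middle; z up, x level toward the high end, y along the width. The board's upper face is at z = 90 mm over the origin, from z = 20 (x = -121) to 160 mm (x = 121). A fixed fence 12 wide, 4 high, 220 mm long, along y, lies 8 to 20 mm up the slope from the middle.
- strip: Loose thin plywood strip, 30 x 160 x 5 mm, lying flat on the sloping board with its lower long edge against the fence. Origin at the centre of its underside; x up the slope (its upper long edge is at x = +15 mm), y along its length, z square to the slope (top at z = 5 mm).
- sanding_block: Brown cork sanding block, 58 x 100 x 27 mm, 0.12 kg, lying flat on the slope against the strip's upper long edge. Origin at the centre of its underside; x across its width (58 mm; up the slope at the start), y along its length (100 mm), z through its top.
- try_square: Try square flat on the bench beside the stand. Wooden stock 26 x 104 x 16 mm (x -98 to -72, y -52 to 52, z 0 to 16 mm), thin steel blade 170 x 25 x 2 mm (x -72 to 98, y -53 to -28, z 7 to 9 mm). Origin at underside height, z through its top. The stock's inner face is x = -72; the blade passes over a 5 mm strip. Grip the stock across its 26 mm.
- stock_blade_end (a point): Point of the square on the stock's inner face, 2 mm from the end that carries the blade, at mid height (8 mm above the underside).
- stock_free_end (a point): Point of the square on the stock's inner face, 2 mm from the end without blade, at mid height (8 mm above the underside).
- blade_cross (a point): Point on the blade's centre line, 15 mm out from the stock's inner face: it lies over the strip's centre line when the stock is flush.
- nail_tin: Round open metal tin, 69 mm across and 38 mm high, standing on the bench on the other side of the stand than the square. Origin at the centre of its underside.
Not all that is in view belongs to the job. Several things have the shape of the sanding_block; the one meant has the colours described above.

How it is judged:
By the outcome, as a careful person would: the job done as asked, in the order asked, and still so for the second after the job is handed in, with the robot touching nothing.
It also fails if it takes over 69 s, if anything falls off the work surface, if the arm or the gripper's body presses on something with over 40 N, if the wrist force passes 120 N, or if a joint passes its speed limit or range.

## Working session

There is one attempt and no reset: what is moved stays moved. The work goes in short steps, Python scripts to look and compute and a tool call to move; the robot and the scene stay as the last step left them, time stands still between calls to the robot, and variables do not carry over. Pictures are saved under pics/ and viewed, at most 10 in all, crops included, and the job is handed in when it is done.

Besides the shell and the picture viewer there is one more tool, called after "Call:" in YAML: its name, and indented under it one key for each argument. step_arm: Moves the arm, as the interface text tells. Its arguments: {"type":"object","properties":{"moves":{"type":"array","items":{"type":"object","properties":{"linear":{"type":"array","items":{"type":"number"}},"twist":{"type":"array","items":{"type":"number"}},"fingers":{"type":"number"}}}},"squeeze":{"type":"number"}},"required":["moves"]}

```bash
mkdir -p pics; cat > h.py <<'E'
import numpy as np, cv2
from scipy.spatial.transform import Rotation as Ro
from cell import arm, get_image, trace
def ray(p,im):
    K=im["K"];d=np.array([(p[0]-K[0,2])/K[0,0],(p[1]-K[1,2])/K[1,1]]);u=d.copy()
    for _ in range(20): u=d/(1+im["k1"]*(u@u))
    T=im["T"];return T[:3,3],T[:3,:3]@np.array([u[0],u[1],1])
def onplane(p,im,n,c): # n.x=c
    o,d=ray(p,im);n=np.array(n,float);return o+d*(c-n@o)/(n@d)
def proj(X,im):
    T=np.linalg.inv(im["T"]);c=(T[:3,:3]@np.atleast_2d(X).T).T+T[:3,3];u=c[:,:2]/c[:,2:]
    u=u*(1+im["k1"]*(u**2).sum(1,keepdims=True));return u*[im["K"][0,0],im["K"][1,1]]+im["K"][:2,2]
E
python3 - <<'E'
from h import *
print(arm.get_state())
for n in ("scene","top"):
    im=get_image(n);cv2.imwrite(f"pics/{n}0.png",im["pixels"]);print(n,im["T"].round(3).tolist(),im["K"][0,0],im["k1"])
    for o in ("stand","strip","sanding_block","try_square","nail_tin","stock_blade_end","stock_free_end","blade_cross"):
        print(o,[(round(r["conf"],2),np.round(r["centre"],1).tolist(),int(r["mask"].sum())) for r in trace(o,im)])
E
```

```text
{'t': 0.0, 'qpos': array([ 1.01558307e+00,  1.31145346e-01,  1.48925489e+00, -1.36445604e-05,
        1.52301759e+00, -8.54155959e-02]), 'joint_vel': array([ 2.07078590e-03,  1.34102747e-03,  1.07735658e-04, -9.86288696e-04,
        4.66267760e-06,  1.07661273e-03]), 'tau': array([-9.36356591e-04, -5.59851301e+01, -4.91752160e+01,  7.66990450e-02,
        3.58949136e-02, -1.41440592e-04]), 'eef_pos': array([0.27129231, 0.53447611, 0.19191035]), 'orientation': array([-3.13977298e+00, -1.42130161e-04,  2.67179553e+00]), 'ft_force': array([-0.31738501, -0.04190097, -0.24231705]), 'torque': array([ 0.02089271, -0.02849479, -0.01237899]), 'finger_force': 0.0, 'grip_width': 0.09326041547099953}
scene [[0.872, -0.282, 0.4, 0.1], [-0.489, -0.486, 0.725, -0.837], [-0.01, -0.827, -0.562, 0.78], [0.0, 0.0, 0.0, 1.0]] 499.69036064340514 -0.13680592446055118
stand [(0.7, [330.2, 269.8], 9808)]
strip [(0.96, [342.1, 248.4], 751)]
sanding_block [(0.83, [351.1, 226.2], 1031), (0.76, [430.0, 320.2], 1223), (0.6, [258.0, 193.9], 568), (0.56, [246.5, 243.9], 730)]
try_square [(0.79, [385.4, 386.0], 1624)]
nail_tin [(0.74, [240.4, 218.0], 451), (0.44, [346.2, 246.8], 643)]
stock_blade_end [(0.67, [386.5, 384.6], 1692)]
stock_free_end [(0.67, [389.7, 386.4], 1643)]
blade_cross [(0.86, [390.3, 387.7], 1664)]
top [[0.003, -0.985, 0.172, 0.364], [-1.0, -0.006, -0.017, 0.052], [0.018, -0.172, -0.985, 1.323], [0.0, 0.0, 0.0, 1.0]] 471.146151004462 -0.12081338775788741
stand [(0.64, [339.2, 251.0], 8039)]
strip [(0.87, [347.3, 231.3], 608)]
sanding_block [(0.85, [336.4, 218.5], 1033), (0.78, [423.7, 205.0], 748), (0.75, [251.3, 289.1], 801), (0.71, [165.2, 240.2], 853)]
try_square [(0.8, [453.4, 271.2], 815)]
nail_tin [(0.75, [338.3, 216.0], 996), (0.55, [199.9, 272.4], 525)]
stock_blade_end [(0.9, [451.4, 269.3], 812), (0.52, [346.2, 234.3], 570)]
stock_free_end [(0.88, [456.4, 267.2], 743)]
blade_cross [(0.77, [456.1, 267.1], 871)]
```

View pics/scene0.png

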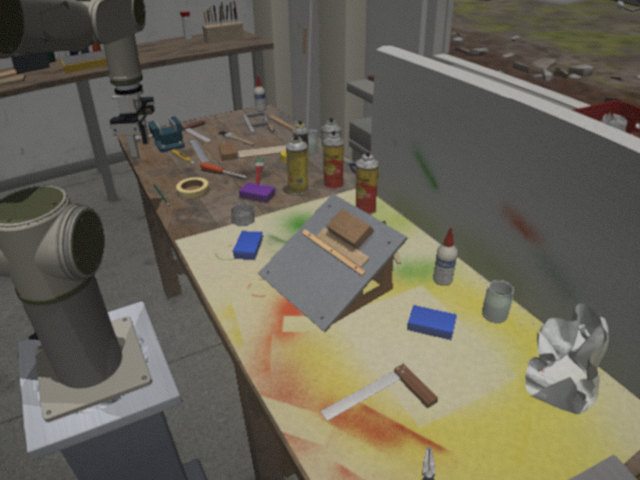

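View pics/top0.png

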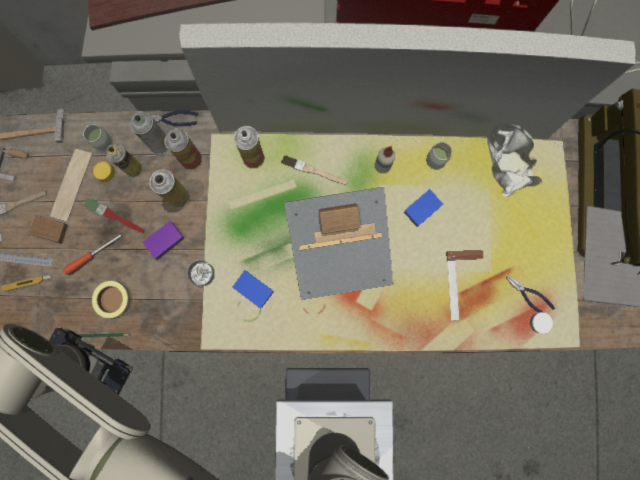

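Look-alikes (top view): brown block on the stand (338,219), blue (424,207), blue (253,289), purple (163,240), and a brown block on the left bench (47,229). I choose the brown cork one on the stand, against the strip. Next I'll measure poses and check the choice in a crop.

```bash
cat >> h.py <<'E'
from scipy.optimize import minimize
def fillp(boxes,im,S=4):
    m=np.zeros((480*S//1,640*S),np.uint8)
    for X in boxes:
        p=cv2.convexHull(proj(X,im).astype(np.float32)); cv2.fillPoly(m,[np.round((p+.5)*S-.5).astype(np.int32)],1)
    return m
def box(x0,x1,y0,y1,z0,z1): return np.array([[x,y,z] for x in(x0,x1) for y in(y0,y1) for z in(z0,z1)],float)/1000
def fit(boxes,posef,p0,step,ims,masks,S=4):
    big=[cv2.resize(m.astype(np.uint8),None,fx=S,fy=S,interpolation=cv2.INTER_NEAREST) for m in masks]
    def cost(p):
        R,t=posef(p); c=0
        for im,b in zip(ims,big):
            m=fillp([X@R.T+t for X in boxes],im,S); c+=1-(m&b).sum()/max(1,(m|b).sum())
        return c
    best=None
    for k in range(3):
        s=np.vstack([p0]+[np.array(p0)+np.eye(len(p0))[i]*step[i] for i in range(len(p0))])
        r=minimize(cost,p0,method="Nelder-Mead",options=dict(initial_simplex=s,xatol=1e-5,fatol=1e-5)); p0=r.x; step=-np.array(step)*.6
    return r.x,r.fun
rz=lambda a:Ro.from_euler("z",a).as_matrix(); ry=lambda a:Ro.from_euler("y",a).as_matrix()
SL=ry(-np.pi/6)
E
cat > m.py <<'E'
from h import *
ims=[get_image("scene"),get_image("top")]
def masks(n,near):
    out=[]
    for im in ims:
        c=proj([near],im)[0]; r=[q for q in trace(n,im)]
        r.sort(key=lambda q:np.hypot(*(np.array(q["centre"])-c))); out.append(r[0]["mask"])
    return out
# guess centres
g=lambda p,z:onplane(p,ims[1],[0,0,1],z)
s0=g((339,244),.09); print("stand guess",s0)
flat=lambda p:(rz(p[2]),np.array([p[0],p[1],0]))
B=(box(-140,140,-130,130,-1,0)@SL.T)+[0,0,.09]
# stand: top view grey board incl things on it
ms=masks("stand",s0); ms=[cv2.morphologyEx(m.astype(np.uint8),cv2.MORPH_CLOSE,np.ones((25,25)))for m in ms]
for i in (0,1):
  h=cv2.convexHull(cv2.findNonZero(ms[i])); print(i, "hull", cv2.minAreaRect(h), cv2.approxPolyDP(h,6,True).reshape(-1,2).tolist())
st,f=fit([B],flat,[s0[0],s0[1],.1],[.01,.01,.1],ims[1:],ms[1:]);print("stand",st,f)
print("proj corners", [proj(((box(-140,140,-130,130,0,0)[::2]@SL.T)+[0,0,.09])@rz(st[2]).T+[st[0],st[1],0],im).round().tolist() for im in ims])
q0=g((453,270),.01)
Q=[box(-98,-72,-52,52,0,16),box(-72,98,-53,-28,7,9)]
mq=masks("try_square",q0)
for y0 in np.arange(-3,3.2,.785):
    q,f=fit(Q,flat,[q0[0],q0[1],y0],[.03,.03,.2],ims,mq)
    if f<1.: print("square",q,f)
# objects on slope: local slope coords (u,v,yaw)
Rs=rz(st[2])@SL; o=np.array([st[0],st[1],.09])
sl=lambda p:(Rs@rz(p[2]),o+Rs@np.array([p[0],p[1],0]))
for n,bx,p0 in(("strip",box(-15,15,-80,80,0,5),[.035,0,0]),("sanding_block",box(-29,29,-50,50,0,27),[.08,0,0])):
    mm=masks(n,o+Rs@np.array([p0[0],p0[1],.01])); 
    for use in ([0,1],[1]): print(n,*fit([bx],sl,p0,[.01,.01,.1],[ims[i] for i in use],[mm[i] for i in use]))
tin=masks("nail_tin",g((201,272),.02)); print("tin",[g(r,.02) for r in [(201,272)]])
a=ims[1]["pixels"][170:340,180:520];cv2.imwrite("pics/crop1.png",cv2.resize(a,None,fx=2.3,fy=2.3,interpolation=cv2.INTER_CUBIC))
np.savez("ims.npz",a=ims[0]["pixels"],b=ims[1]["pixels"])
E
python3 m.py
```

```text
stand guess [ 0.56993506 -0.00914682  0.09      ]Traceback (most recent call last):
  File "m.py", line 15, in <module>
    ms=masks("stand",s0); ms=[cv2.morphologyEx(m.astype(np.uint8),cv2.MORPH_CLOSE,np.ones((25,25)))for m in ms]
  File "m.py", line 7, in masks
    r.sort(key=lambda q:np.hypot(*(np.array(q["centre"])-c))); out.append(r[0]["mask"])
                                                                          ~^^^
IndexError: list index out of range
```

```bash
python3 - <<'E'
s=open('m.py').read()
s=s.replace('''    for im in ims:
        c=proj([near],im)[0]; r=[q for q in trace(n,im)]''','''    for im in ims:
        c=proj([near],im)[0]; r=[]
        for k in range(4):
            r=[q for q in trace(n,im) if np.hypot(*(np.array(q["centre"])-c))<40]
            if r: break
            im=get_image(["scene","top"][im is ims[1] or len(out)])''')
open('m.py','w').write(s)
E
python3 m.py
```

```text
stand guess [ 0.56993506 -0.00914682  0.09      ]
0 hull ((340.7515563964844, 263.29827880859375), (108.56425476074219, 127.80580139160156), 43.15238952636719) [[406, 237], [392, 288], [325, 331], [259, 273], [332, 194]]
1 hull ((341.2834777832031, 243.11737060546875), (100.44526672363281, 100.95033264160156), 81.52884674072266) [[392, 283], [301, 299], [286, 203], [382, 187]]
stand [ 0.56740085 -0.01453586  0.16271115] 0.13540074810575786
proj corners [[[324.0, 330.0], [258.0, 272.0], [408.0, 236.0], [334.0, 192.0]], [[393.0, 284.0], [300.0, 299.0], [384.0, 187.0], [284.0, 202.0]]]
square [ 0.4691263  -0.37694727 -3.09023291] 0.26098881776895566
square [ 0.4685731  -0.37635808 -3.09496592] 0.25882071294462106
square [ 0.46902567 -0.37616241  3.19208107] 0.25826366708680215
strip [ 0.03387631 -0.01287741  0.00789912] 0.35318380423014906
strip [ 0.03313175 -0.0155385   0.01587307] 0.271953166577967
sanding_block [ 0.07844902 -0.00334635  0.00532476] 0.13939404473519168
sanding_block [ 0.07926747 -0.00350877  0.00685232] 0.042761527020327206
tin [array([0.49997832, 0.37194894, 0.02      ])]
```

View pics/crop1.png

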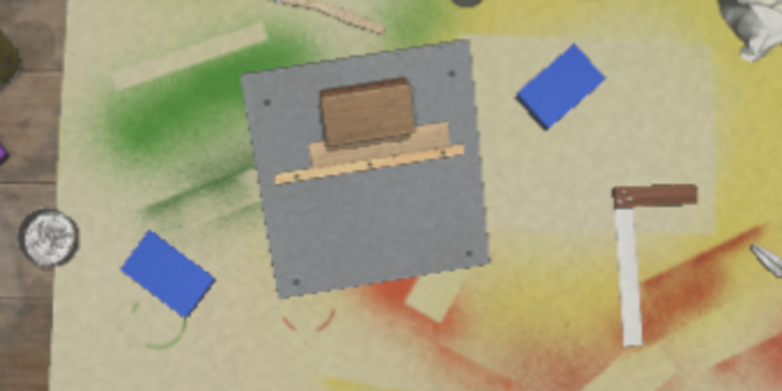

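The crop confirms it: the brown cork block (crop 367,112) lies against the strip's upper edge on the grey board. The blue ones are decoys. The square (crop 640,230) has its blade toward the robot and its stock to the right.

```bash
cat >> h.py <<'E'
ST=np.array([.5674,-.0145,.1627]); RS=rz(ST[2])@SL; O=np.array([ST[0],ST[1],.09])
RT=np.column_stack([RS[:,1],RS[:,0],-RS[:,2]])   # tool square to slope
def RD(a): return np.column_stack([[-np.sin(a),np.cos(a),0],[np.cos(a),np.sin(a),0],[0,0,-1]]) # tool down, y at angle a
sp=lambda u,v,h:O+RS@np.array([u,v,h])
def cur():
    s=arm.get_state(); return s["eef_pos"],Ro.from_euler("xyz",s["orientation"]).as_matrix(),s
def plan(*tg):
    p,R,s=cur()
    for t,Q in tg: print("lin",(R.T@(np.array(t)-p)).round(4).tolist(),"tw",Ro.from_matrix(R.T@Q).as_rotvec().round(4).tolist())
E
python3 - <<'E'
from h import *
im=get_image("top")
a=cv2.imread("pics/top0.png")[170:340,180:520];k=2.3
a=cv2.resize(a,None,fx=k,fy=k,interpolation=cv2.INTER_CUBIC)
def dr(P,col):
    q=(proj(P,im)-[180,170]+.5)*k-.5; cv2.polylines(a,[np.round(q*8).astype(np.int32)],True,col,1,cv2.LINE_AA,3)
S=lambda L:np.array([sp(*x) for x in L])
for v0,c in((-.0135,(0,0,255)),): dr(S([(.02,v0-.08,.005),(.05,v0-.08,.005),(.05,v0+.08,.005),(.02,v0+.08,.005)]),c)
dr(S([(.008,-.11,.004),(.02,-.11,.004),(.02,.11,.004),(.008,.11,.004)]),(255,0,0))
dr(S([(.0505,-.0535,.027),(.1085,-.0535,.027),(.1085,.0465,.027),(.0505,.0465,.027)]),(0,255,0))
dr(S([(-.14,-.13,0),(.14,-.13,0),(.14,.13,0),(-.14,.13,0)]),(255,255,0))
R=rz(3.192);t=np.array([.469,-.3763,0])
dr(np.array([(-.098,-.052,.016),(-.072,-.052,.016),(-.072,.052,.016),(-.098,.052,.016)])@R.T+t,(0,255,0))
dr(np.array([(-.072,-.053,.009),(.098,-.053,.009),(.098,-.028,.009),(-.072,-.028,.009)])@R.T+t,(255,0,255))
c=np.array([(-.029,-.05,.0),(.029,-.05,.0),(.029,.05,.0),(-.029,.05,.0)])@rz(.16).T+[.61,.245,0];dr(c,(0,0,0))
cv2.imwrite("pics/ov1.png",a)
plan((sp(.079,-.0035,.10),RT),(sp(.079,-.0035,.009),RT)); print(sp(.079,-.0035,.1))
E
```

```text
lin [-0.5294, -0.348, -0.0232] tw [-0.4843, -0.2455, 0.9161]
lin [-0.5661, -0.3211, 0.0557] tw [-0.4843, -0.2455, 0.9161]
[ 0.58613974 -0.01497069  0.21610254]
```

View pics/ov1.png

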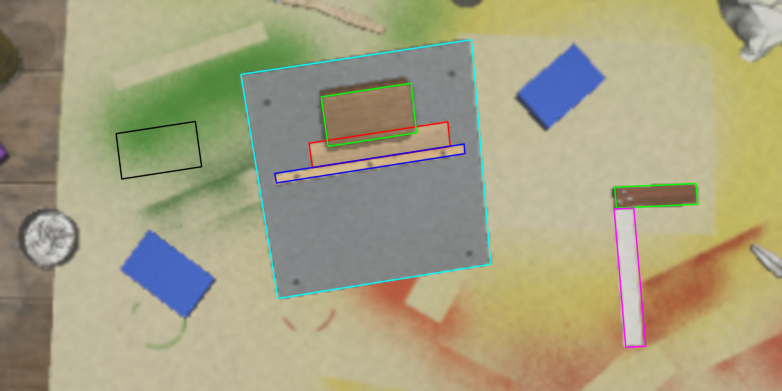

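The overlay fits the board, fence, strip, block and square to within about 1 mm, and the black drop-off spot (crop 160,150) is free. Starting the reach.

Call:
step_arm:
  moves:
    - {"linear":[-0.04,-0.027,-0.002],"twist":[-0.04,-0.02,0.076],"fingers":1}
    - {"linear":[-0.529,-0.348,-0.023],"twist":[-0.484,-0.2455,0.916],"fingers":1}
    - {"linear":[-0.529,-0.348,-0.023],"twist":[-0.484,-0.2455,0.916],"fingers":1}
    - {"linear":[-0.529,-0.348,-0.023],"twist":[-0.484,-0.2455,0.916],"fingers":1}
    - {"linear":[-0.529,-0.348,-0.023],"twist":[-0.484,-0.2455,0.916],"fingers":1}
    - {"linear":[-0.529,-0.348,-0.023],"twist":[-0.484,-0.2455,0.916],"fingers":1}
    - {"linear":[-0.529,-0.348,-0.023],"twist":[-0.484,-0.2455,0.916],"fingers":1}
    - {"linear":[-0.529,-0.348,-0.023],"twist":[-0.484,-0.2455,0.916],"fingers":1}
    - {"linear":[-0.529,-0.348,-0.023],"twist":[-0.484,-0.2455,0.916],"fingers":1}
    - {"linear":[-0.529,-0.348,-0.023],"twist":[-0.484,-0.2455,0.916],"fingers":1}
    - {"linear":[-0.529,-0.348,-0.023],"twist":[-0.484,-0.2455,0.916],"fingers":1}
    - {"linear":[-0.529,-0.348,-0.023],"twist":[-0.484,-0.2455,0.916],"fingers":1}
    - {"linear":[-0.529,-0.348,-0.023],"twist":[-0.484,-0.2455,0.916],"fingers":1}
    - {"linear":[-0.529,-0.348,-0.023],"twist":[-0.484,-0.2455,0.916],"fingers":1}
    - {"linear":[-0.529,-0.348,-0.023],"twist":[-0.484,-0.2455,0.916],"fingers":1}
    - {"linear":[-0.529,-0.348,-0.023],"twist":[-0.484,-0.2455,0.916],"fingers":1}
    - {"linear":[-0.529,-0.348,-0.023],"twist":[-0.484,-0.2455,0.916],"fingers":1}
    - {"linear":[-0.529,-0.348,-0.023],"twist":[-0.484,-0.2455,0.916],"fingers":1}

```text
t: 3.5
eef_pos: [0.5856, -0.0135, 0.2162]
orientation: [2.618, 0.0, 1.735]
ft_force: [0.1, -1.0, -0.2]
grip_width: 0.0931
finger_force: 0.0
```

```bash
python3 - <<'E'
from h import *
plan((sp(.079,-.0035,.10),RT),(sp(.079,-.0035,.009),RT)); s=arm.get_state();print(s["t"],s["eef_pos"],s["qpos"].round(2))
E
```

```text
lin [-0.0016, 0.0002, 0.0003] tw [0.0003, -0.0006, 0.0019]
lin [-0.0016, 0.0002, 0.0913] tw [0.0003, -0.0006, 0.0019]
3.5 [ 0.58555976 -0.0134949   0.21620764] [-0.25 -0.46  2.07  0.23  1.06 -0.48]
```

Call:
step_arm:
  moves:
    - {"linear":[-0.001,0,0.035],"fingers":1}
    - {"linear":[-0.0015,0,0.065],"fingers":1}
    - {"linear":[-0.0015,0,0.082],"fingers":1}
    - {"linear":[-0.0015,0,0.091],"fingers":1}
    - {"linear":[-0.0015,0,0.091],"fingers":1}
    - {"linear":[-0.0015,0,0.091],"fingers":1}

```text
validation failed for argument at $.mo...
```

Call:
step_arm:
  moves:
    - {"linear":[0,0,0],"fingers":0.5}
    - {"linear":[0,0,0],"fingers":0.5}
    - {"linear":[0,0,0],"fingers":0.5}
    - {"linear":[0,0,0],"fingers":0.5}
    - {"linear":[0,0,0],"fingers":0.5}
    - {"linear":[0,0,0],"fingers":0.5}
    - {"linear":[0,0,0],"fingers":0.5}
    - {"linear":[0,0,0],"fingers":0.5}
  squeeze: 25

```text
validation failed for argument at $.mo...
```

```bash
python3 - <<'E'
from h import *
p,R,s=cur();print(s["t"],RS.T@(p-O),s["grip_width"],s["finger_force"],s["ft_force"])
a=.163
plan((sp(.079,-.0035,.10),RT),([.60,.12,.26],RD(a)),([.61,.245,.10],RD(a)),([.61,.245,.010],RD(a)))
E
```

```text
3.5 [ 0.07876394 -0.00194975  0.10025765] 0.09306106963476897 0.0 [ 0.07527097 -0.9768703  -0.2010442 ]
lin [-0.0016, 0.0002, 0.0003] tw [0.0003, -0.0006, 0.0019]
lin [0.1293, 0.0532, -0.0199] tw [0.5239, -0.0001, 0.0017]
lin [0.251, -0.0005, 0.1338] tw [0.5239, -0.0001, 0.0017]
lin [0.2511, -0.0455, 0.2117] tw [0.5239, -0.0001, 0.0017]
```

Twist is required in every row.

Call:
step_arm:
  moves:
    - {"linear":[-0.001,0,0.035],"twist":[0,0,0],"fingers":1}
    - {"linear":[-0.0015,0,0.065],"twist":[0,0,0],"fingers":1}
    - {"linear":[-0.0015,0,0.082],"twist":[0,0,0],"fingers":1}
    - {"linear":[-0.0015,0,0.091],"twist":[0,0,0],"fingers":1}
    - {"linear":[-0.0015,0,0.091],"twist":[0,0,0],"fingers":1}
    - {"linear":[-0.0015,0,0.091],"twist":[0,0,0],"fingers":1}

```text
t: 4.1
eef_pos: [0.6311, -0.0086, 0.1381]
orientation: [2.617, 0.001, 1.734]
ft_force: [0.6, 0.1, 0.7]
grip_width: 0.093
finger_force: 0.0
```

Call:
step_arm:
  moves:
    - {"linear":[0,0,0],"twist":[0,0,0],"fingers":0.5}
    - {"linear":[0,0,0],"twist":[0,0,0],"fingers":0.5}
    - {"linear":[0,0,0],"twist":[0,0,0],"fingers":0.5}
    - {"linear":[0,0,0],"twist":[0,0,0],"fingers":0.5}
    - {"linear":[0,0,0],"twist":[0,0,0],"fingers":0.5}
    - {"linear":[0,0,0],"twist":[0,0,0],"fingers":0.5}
    - {"linear":[0,0,0],"twist":[0,0,0],"fingers":0.5}
    - {"linear":[0,0,0],"twist":[0,0,0],"fingers":0.5}
  squeeze: 25

```text
t: 4.9
eef_pos: [0.6308, -0.0089, 0.1371]
orientation: [2.618, 0.0, 1.734]
ft_force: [0.3, 0.5, 0.0]
grip_width: 0.0468
finger_force: 0.0
```

```bash
python3 - <<'E'
from h import *
p,R,s=cur();print(s["t"],RS.T@(p-O),s["grip_width"],s["finger_force"],s["ft_force"])
a=.163
plan((sp(.079,-.0035,.10),RT),([.60,.12,.26],RD(a)),([.61,.245,.10],RD(a)),([.61,.245,.010],RD(a)))
E
```

```text
4.9 [ 0.07853604 -0.00474654  0.00899487] 0.0468440142683525 0.0 [0.33257172 0.53485857 0.0140689 ]
lin [0.0012, 0.0004, -0.091] tw [-0.0003, 0.0001, 0.0001]
lin [0.1322, 0.0532, -0.1113] tw [0.5233, 0.0002, -0.0002]
lin [0.2539, -0.0007, 0.0424] tw [0.5233, 0.0002, -0.0002]
lin [0.2539, -0.0457, 0.1203] tw [0.5233, 0.0002, -0.0002]
```

The width is 47 mm with no force, so the block isn't between the pads. Looking.

```bash
python3 - <<'E'
from h import *
a=get_image("scene")["pixels"][170:330,240:460];b=get_image("top")["pixels"][160:320,240:460]
cv2.imwrite("pics/l1.png",np.vstack([cv2.resize(x,None,fx=1.85,fy=1.85,interpolation=cv2.INTER_CUBIC) for x in (a,b)]))
E
```

```text
(no output)
```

View pics/l1.png

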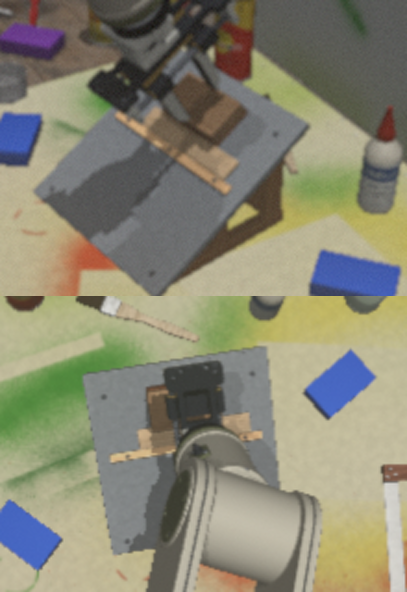

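```bash
python3 - <<'E'
from h import *
p,R,s=cur(); im=get_image("scene"); k=6;x0,y0=290,180
a=cv2.resize(im["pixels"][y0:y0+90,x0:x0+120],None,fx=k,fy=k,interpolation=cv2.INTER_CUBIC)
def pt(X,c):
    for q in (proj(X,im)-[x0,y0]+.5)*k: cv2.circle(a,tuple(int(v) for v in q),4,c,-1)
w=s["grip_width"]/2
pt([p+R@[0,e*w,0] for e in(-1,1)],(0,0,255)); pt([p+R@[0,e*w,-.019] for e in(-1,1)],(0,255,255))
pt([sp(u,v,.027) for u in(.05,.108) for v in(-.0535,.0465)],(0,255,0))
cv2.imwrite("pics/l2.png",a)
print([(r["conf"],r["centre"]) for r in trace("sanding_block",im)])
E
```

```text
[(0.95, [245.6, 244.8]), (0.9, [352.6, 229.1]), (0.84, [432.0, 318.6]), (0.73, [256.5, 191.2])]
```

View pics/l2.png

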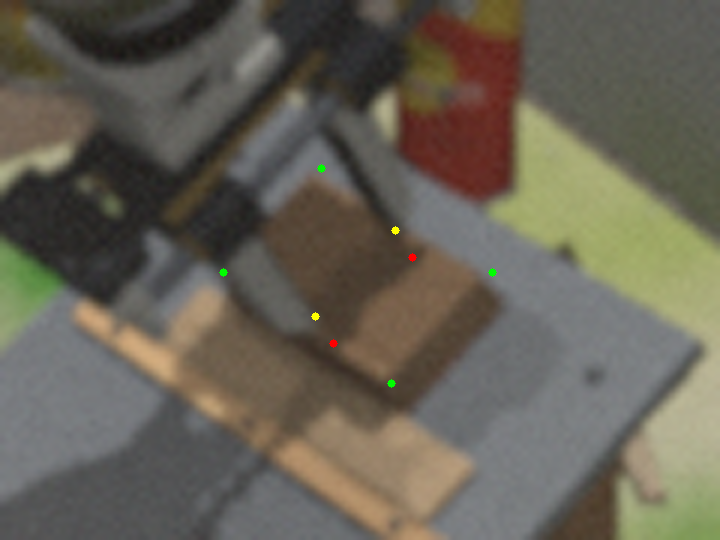

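The fingertips look as if they end at the block's top surface (crop 313,333 and 400,237) with the width reading free. I'll raise a little without opening and see what the block does.

Call:
step_arm:
  moves:
    - {"linear":[0,0,-0.005],"twist":[0,0,0],"fingers":0.5}
    - {"linear":[0,0,-0.012],"twist":[0,0,0],"fingers":0.5}
    - {"linear":[0,0,-0.02],"twist":[0,0,0],"fingers":0.5}
    - {"linear":[0,0,-0.02],"twist":[0,0,0],"fingers":0.5}

```text
t: 5.5
eef_pos: [0.6216, -0.0108, 0.1566]
orientation: [2.616, 0.001, 1.733]
ft_force: [-0.9, -0.5, 0.8]
grip_width: 0.0463
finger_force: 0.0
```

```bash
python3 - <<'E'
from h import *
p,R,s=cur(); im=get_image("scene"); k=6;x0,y0=290,180
print(s["t"],RS.T@(p-O),s["grip_width"],s["finger_force"],s["ft_force"])
a=cv2.resize(im["pixels"][y0:y0+90,x0:x0+120],None,fx=k,fy=k,interpolation=cv2.INTER_CUBIC)
def pt(X,c):
    for q in (proj(X,im)-[x0,y0]+.5)*k: cv2.circle(a,tuple(int(v) for v in q),4,c,-1)
w=s["grip_width"]/2
pt([p+R@[0,e*w,0] for e in(-1,1)],(0,0,255)); pt([p+R@[0,e*w,-.019] for e in(-1,1)],(0,255,255))
pt([sp(u,v,.027) for u in(.05,.108) for v in(-.0535,.0465)],(0,255,0))
cv2.imwrite("pics/l3.png",a)
E
```

```text
5.5 [ 0.08013868 -0.00513637  0.03066175] 0.04629876282788782 0.0 [-0.89761376 -0.54065736  0.80038757]
```

View pics/l3.png

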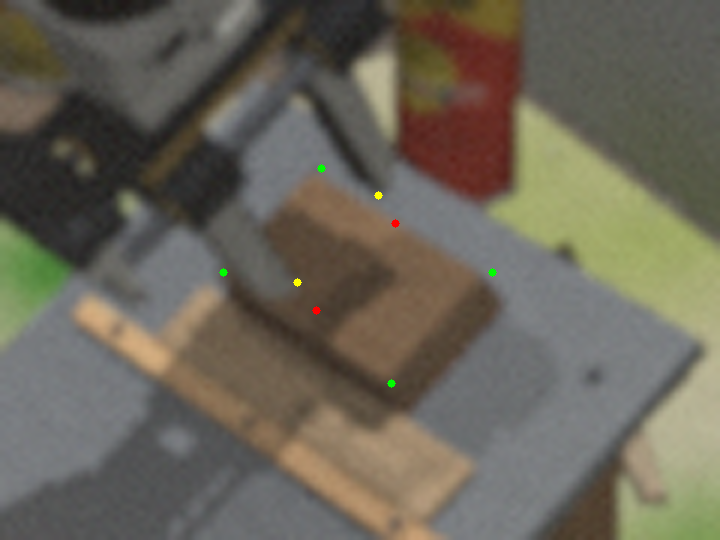

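The block hasn't moved, and the tips are visibly about 19 mm short of the stated TCP (at the yellow points, crop 297,285 and 380,192), so the grip closed just above the block. I'll open, go deeper in small steps and watch the force.

Call:
step_arm:
  moves:
    - {"linear":[0,0,0],"twist":[0,0,0],"fingers":1}
    - {"linear":[0,0,0],"twist":[0,0,0],"fingers":1}
    - {"linear":[0,0,0],"twist":[0,0,0],"fingers":1}
    - {"linear":[0,0,0],"twist":[0,0,0],"fingers":1}
    - {"linear":[0,0,0.012],"twist":[0,0,0],"fingers":1}
    - {"linear":[0,0,0.022],"twist":[0,0,0],"fingers":1}
    - {"linear":[0,0,0.028],"twist":[0,0,0],"fingers":1}
    - {"linear":[0,0,0.03],"twist":[0,0,0],"fingers":1}
    - {"linear":[0,0,0.03],"twist":[0,0,0],"fingers":1}

```text
t: 6.45
eef_pos: [0.6355, -0.0079, 0.1275]
orientation: [2.62, -0.0, 1.734]
ft_force: [0.0, -0.8, 0.3]
grip_width: 0.093
finger_force: 0.0
```

```bash
python3 - <<'E'
from h import *
p,R,s=cur(); im=get_image("scene"); k=6;x0,y0=290,180
print(s["t"],RS.T@(p-O),s["grip_width"],s["finger_force"],s["ft_force"])
a=cv2.resize(im["pixels"][y0:y0+90,x0:x0+120],None,fx=k,fy=k,interpolation=cv2.INTER_CUBIC)
def pt(X,c):
    for q in (proj(X,im)-[x0,y0]+.5)*k: cv2.circle(a,tuple(int(v) for v in q),4,c,-1)
w=s["grip_width"]/2
pt([p+R@[0,e*w,0] for e in(-1,1)],(0,0,255)); pt([p+R@[0,e*w,-.019] for e in(-1,1)],(0,255,255))
cv2.imwrite("pics/l4.png",a)
E
```

```text
6.45 [ 0.07789993 -0.00454289 -0.00169038] 0.09301861060162896 0.0 [ 0.03632326 -0.77601352  0.28070264]
```

View pics/l4.png

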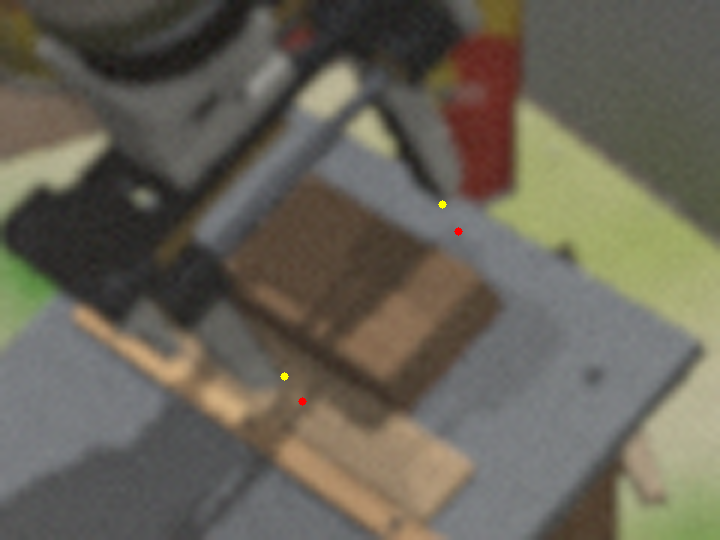

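At a reading of −2 mm there is still no contact, and the tips are at the yellow points (crop 280,385 and 442,200). The real tip is about 18 mm behind the reading, so I'll go 7 mm deeper and close.

Call:
step_arm:
  moves:
    - {"linear":[0,0,0.003],"twist":[0,0,0],"fingers":1}
    - {"linear":[0,0,0.005],"twist":[0,0,0],"fingers":1}
    - {"linear":[0,0,0.007],"twist":[0,0,0],"fingers":1}
    - {"linear":[0,0,0.007],"twist":[0,0,0],"fingers":1}
    - {"linear":[0,0,0.007],"twist":[0,0,0],"fingers":0.5}
    - {"linear":[0,0,0.007],"twist":[0,0,0],"fingers":0.5}
    - {"linear":[0,0,0.007],"twist":[0,0,0],"fingers":0.5}
    - {"linear":[0,0,0.007],"twist":[0,0,0],"fingers":0.5}
    - {"linear":[0,0,0.007],"twist":[0,0,0],"fingers":0.5}
    - {"linear":[0,0,0.007],"twist":[0,0,0],"fingers":0.5}
    - {"linear":[0,0,0.007],"twist":[0,0,0],"fingers":0.5}
  squeeze: 25

```text
t: 7.6
eef_pos: [0.6393, -0.0075, 0.1225]
orientation: [2.618, 0.0, 1.734]
ft_force: [-0.7, -0.5, 1.2]
grip_width: 0.0581
finger_force: 25.0
```

```bash
python3 - <<'E'
from h import *
p,R,s=cur();print(s["t"],RS.T@(p-O),s["grip_width"],s["finger_force"],s["ft_force"])
a=.163; h=(RS.T@(p-O))[2]
plan((sp(.079,-.0035,.10),RT),([.60,.12,.26],RD(a)),([.61,.245,.08],RD(a)),([.61,.245,h+.002],RD(a)))
E
```

```text
7.6 [ 0.07863734 -0.00477968 -0.00792065] 0.05811117942563271 24.995509386062622 [-0.74784172 -0.53109471  1.18442971]
lin [0.0013, 0.0003, -0.1079] tw [-0.0001, 0.0001, 0.0002]
lin [0.1322, 0.0531, -0.1282] tw [0.5235, 0.0003, -0.0002]
lin [0.254, -0.0108, 0.0427] tw [0.5235, 0.0003, -0.0002]
lin [0.254, -0.0537, 0.1172] tw [0.5235, 0.0003, -0.0002]
```

Call:
step_arm:
  moves:
    - {"linear":[0,0,-0.01],"twist":[0,0,0],"fingers":0.5}
    - {"linear":[0,0,-0.03],"twist":[0,0,0],"fingers":0.5}
    - {"linear":[0,0,-0.06],"twist":[0,0,0],"fingers":0.5}
    - {"linear":[0.01,0.005,-0.09],"twist":[0.06,0,0],"fingers":0.5}
    - {"linear":[0.035,0.02,-0.11],"twist":[0.13,0,0],"fingers":0.5}
    - {"linear":[0.065,0.035,-0.12],"twist":[0.2,0,0],"fingers":0.5}
    - {"linear":[0.1,0.05,-0.125],"twist":[0.28,0,0],"fingers":0.5}
    - {"linear":[0.132,0.053,-0.12],"twist":[0.36,0,0],"fingers":0.5}
    - {"linear":[0.165,0.045,-0.1],"twist":[0.43,0,0],"fingers":0.5}
    - {"linear":[0.195,0.03,-0.07],"twist":[0.48,0,0],"fingers":0.5}
    - {"linear":[0.22,0.015,-0.035],"twist":[0.51,0,0],"fingers":0.5}
    - {"linear":[0.24,0.003,0],"twist":[0.5235,0,0],"fingers":0.5}
    - {"linear":[0.25,-0.006,0.025],"twist":[0.5235,0,0],"fingers":0.5}
    - {"linear":[0.254,-0.011,0.043],"twist":[0.5235,0,0],"fingers":0.5}
    - {"linear":[0.254,-0.011,0.043],"twist":[0.5235,0,0],"fingers":0.5}
    - {"linear":[0.254,-0.011,0.043],"twist":[0.5235,0,0],"fingers":0.5}

```text
t: 9.2
eef_pos: [0.6103, 0.2445, 0.0806]
orientation: [3.141, 0.0, 1.733]
ft_force: [0.3, -0.5, -1.3]
grip_width: 0.0581
finger_force: 25.0
```

```bash
python3 - <<'E'
from h import *
p,R,s=cur();print(s["t"],s["eef_pos"],s["orientation"],s["grip_width"],s["finger_force"],s["ft_force"])
plan(([.61,.245,-.004],RD(.163)))
E
```

```text
9.2 [0.61025049 0.24447721 0.08058305] [3.14129950e+00 3.79429353e-04 1.73319961e+00] 0.05810961505701271 24.99574363231659 [ 0.31192051 -0.48589176 -1.28669723]
lin [0.0006, -0.0002, 0.0846] tw [0.0003, 0.0004, -0.0006]
```

Call:
step_arm:
  moves:
    - {"linear":[0,0,0.02],"twist":[0,0,0],"fingers":0.5}
    - {"linear":[0,0,0.045],"twist":[0,0,0],"fingers":0.5}
    - {"linear":[0,0,0.065],"twist":[0,0,0],"fingers":0.5}
    - {"linear":[0,0,0.078],"twist":[0,0,0],"fingers":0.5}
    - {"linear":[0,0,0.083],"twist":[0,0,0],"fingers":0.5}
    - {"linear":[0,0,0.085],"twist":[0,0,0],"fingers":0.5}
    - {"linear":[0,0,0.0865],"twist":[0,0,0],"fingers":0.5}
    - {"linear":[0,0,0.0865],"twist":[0,0,0],"fingers":0.5}

```text
t: 10.0
eef_pos: [0.6107, 0.2452, -0.0057]
orientation: [3.14, -0.0, 1.734]
ft_force: [-0.1, -0.3, -2.3]
grip_width: 0.0582
finger_force: 25.0
```

Call:
step_arm:
  moves:
    - {"linear":[0,0,0.001],"twist":[0,0,0],"fingers":0.5}
    - {"linear":[0,0,0.001],"twist":[0,0,0],"fingers":0.5}

```text
t: 10.2
eef_pos: [0.6102, 0.2452, -0.0075]
orientation: [3.141, 0.0, 1.734]
ft_force: [0.1, 0.3, -1.0]
grip_width: 0.0582
finger_force: 25.0
```

Call:
step_arm:
  moves:
    - {"linear":[0,0,0.001],"twist":[0,0,0],"fingers":0.5}
    - {"linear":[0,0,0.001],"twist":[0,0,0],"fingers":0.5}

```text
t: 10.4
eef_pos: [0.6102, 0.2452, -0.0086]
orientation: [3.141, 0.0, 1.734]
ft_force: [-0.8, 0.4, 0.2]
grip_width: 0.0584
finger_force: 25.0
```

Call:
step_arm:
  moves:
    - {"linear":[0,0,0.001],"twist":[0,0,0],"fingers":0.5}
    - {"linear":[0,0,0.001],"twist":[0,0,0],"fingers":0.5}

```text
t: 10.6
eef_pos: [0.6102, 0.2452, -0.0086]
orientation: [3.141, 0.0, 1.734]
ft_force: [-3.6, -0.6, 7.7]
grip_width: 0.0581
finger_force: 25.0
```

Call:
step_arm:
  moves:
    - {"linear":[0,0,0],"twist":[0,0,0],"fingers":1}
    - {"linear":[0,0,0],"twist":[0,0,0],"fingers":1}
    - {"linear":[0,0,0],"twist":[0,0,0],"fingers":1}
    - {"linear":[0,0,0],"twist":[0,0,0],"fingers":1}
    - {"linear":[0,0,-0.03],"twist":[0,0,0],"fingers":1}
    - {"linear":[0,0,-0.08],"twist":[0,0,0],"fingers":1}
    - {"linear":[0,0,-0.13],"twist":[0,0,0],"fingers":1}
    - {"linear":[0,0,-0.18],"twist":[0,0,0],"fingers":1}
    - {"linear":[0,0,-0.23],"twist":[0,0,0],"fingers":1}
    - {"linear":[0,0,-0.25],"twist":[0,0,0],"fingers":1}
    - {"linear":[0,0,-0.25],"twist":[0,0,0],"fingers":1}

```text
t: 11.7
eef_pos: [0.6123, 0.2459, 0.2461]
orientation: [3.133, -0.001, 1.734]
ft_force: [0.2, 0.2, 0.7]
grip_width: 0.0931
finger_force: 0.0
```

```bash
cat > m2.py <<'E'
from h import *
flat=lambda p:(rz(p[2]),np.array([p[0],p[1],0]))
ims=[get_image("scene"),get_image("top")]
def one(n,near,im,lim=25):
    c=proj([near],im)[0]
    r=[q for q in trace(n,im) if np.hypot(*(np.array(q["centre"])-c))<lim]; return r[0]["mask"] if r else None
for n,bx,near,p0 in(("sanding_block",[box(-29,29,-50,50,0,27)],[.61,.245,.02],[.61,.245,.16]),
  ("try_square",[box(-98,-72,-52,52,0,16),box(-72,98,-53,-28,7,9)],[.5,-.35,.01],[.469,-.376,3.19])):
    mm=[(im,one(n,near,im)) for im in ims]; mm=[x for x in mm if x[1] is not None]
    print(n,len(mm),*fit(bx,flat,p0,[.01,.01,.1],[a for a,b in mm],[b for a,b in mm]))
sl=lambda p:(RS@rz(p[2]),O+RS@np.array([p[0],p[1],0]))
mm=[(im,one("strip",sp(.035,-.013,.005),im)) for im in ims]; mm=[x for x in mm if x[1] is not None]
print("strip",len(mm),*fit([box(-15,15,-80,80,0,5)],sl,[.035,-.0135,0],[.004,.01,.03],[a for a,b in mm],[b for a,b in mm]))
for a,b in mm: print("strip 1",*fit([box(-15,15,-80,80,0,5)],sl,[.035,-.0135,0],[.004,.01,.03],[a],[b]))
p,R,s=cur(); print(s["t"],p)
E
python3 m2.py; python3 - <<'E'
from h import *
g=np.array([.469,-.3763,0])+rz(3.192)@[-.085,-.015,0];print(g)
plan(([.5,-.1,.27],RD(.10)),(g+[0,0,.2],RD(.05)),(g+[0,0,.03],RD(.05)))
im=get_image("scene");cv2.imwrite("pics/s5.png",im["pixels"])
E
```

```text
sanding_block 2 [0.60777512 0.24632373 0.15143171] 1.25060073377281
try_square 2 [ 0.4689033  -0.37639583  3.19119176] 0.2374021446570742
strip 2 [ 0.03367683 -0.01134709  0.00233523] 0.16754670143325567
strip 1 [ 0.03329644 -0.00921697 -0.00197352] 0.07500214537029093
strip 1 [ 0.03397819 -0.01342209  0.00510193] 0.06901893287435457
12.1 [0.60921061 0.24486105 0.23826831]
[ 0.55313624 -0.35703624  0.        ]
lin [-0.3226, -0.1638, -0.0311] tw [-0.0029, 0.0007, 0.0628]
lin [-0.5848, -0.1528, 0.039] tw [-0.0028, 0.0007, 0.1128]
lin [-0.5847, -0.1523, 0.209] tw [-0.0028, 0.0007, 0.1128]
```

View pics/s5.png

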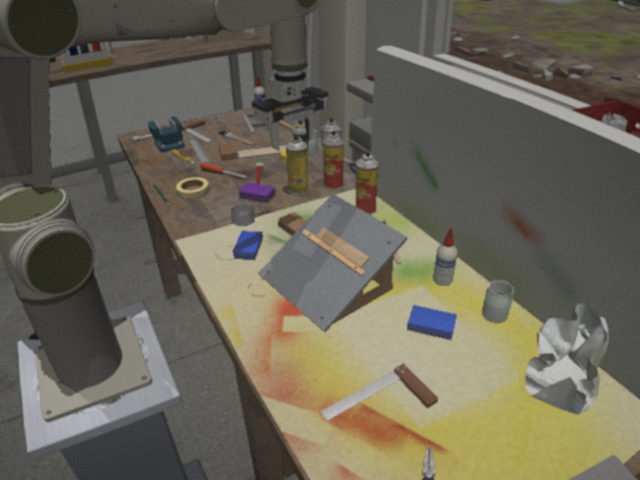

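The block lies on the bench beside the stand (290,223), the strip is in place (340,250) and the square is untouched (400,380). Moving to the square.

Call:
step_arm:
  moves:
    - {"linear":[-0.03,-0.015,-0.003],"twist":[0,0,0],"fingers":1}
    - {"linear":[-0.32,-0.164,-0.031],"twist":[0,0,0.063],"fingers":1}
    - {"linear":[-0.32,-0.164,-0.031],"twist":[0,0,0.063],"fingers":1}
    - {"linear":[-0.32,-0.164,-0.031],"twist":[0,0,0.063],"fingers":1}
    - {"linear":[-0.32,-0.164,-0.031],"twist":[0,0,0.063],"fingers":1}
    - {"linear":[-0.32,-0.164,-0.031],"twist":[0,0,0.063],"fingers":1}
    - {"linear":[-0.32,-0.164,-0.031],"twist":[0,0,0.063],"fingers":1}
    - {"linear":[-0.585,-0.152,0.04],"twist":[-0.003,0,0.113],"fingers":1}
    - {"linear":[-0.585,-0.152,0.04],"twist":[-0.003,0,0.113],"fingers":1}
    - {"linear":[-0.585,-0.152,0.04],"twist":[-0.003,0,0.113],"fingers":1}
    - {"linear":[-0.585,-0.152,0.04],"twist":[-0.003,0,0.113],"fingers":1}
    - {"linear":[-0.585,-0.152,0.08],"twist":[-0.003,0,0.113],"fingers":1}
    - {"linear":[-0.585,-0.152,0.12],"twist":[-0.003,0,0.113],"fingers":1}
    - {"linear":[-0.585,-0.152,0.16],"twist":[-0.003,0,0.113],"fingers":1}
    - {"linear":[-0.585,-0.152,0.19],"twist":[-0.003,0,0.113],"fingers":1}
    - {"linear":[-0.585,-0.152,0.209],"twist":[-0.003,0,0.113],"fingers":1}
    - {"linear":[-0.585,-0.152,0.209],"twist":[-0.003,0,0.113],"fingers":1}
    - {"linear":[-0.585,-0.152,0.209],"twist":[-0.003,0,0.113],"fingers":1}

```text
t: 13.95
eef_pos: [0.5546, -0.3566, 0.0314]
orientation: [3.139, -0.001, 1.621]
ft_force: [0.5, 0.4, 0.8]
grip_width: 0.0927
finger_force: 0.0
```

```bash
python3 - <<'E'
from h import *
g=np.array([.469,-.3763,0])+rz(3.192)@[-.085,-.015,0]
p,R,s=cur();print(s["t"],p,s["orientation"],s["ft_force"])
plan((g+[0,0,-.008],RD(.05)))
E
```

```text
13.95 [ 0.55458637 -0.35664058  0.03138152] [ 3.13937159e+00 -6.15422965e-04  1.62060971e+00] [0.47390908 0.37732432 0.83069737]
lin [-0.0003, -0.0016, 0.0394] tw [0.0022, -0.0006, -0.0002]
```

Call:
step_arm:
  moves:
    - {"linear":[0,-0.0015,0.015],"twist":[0.002,0,0],"fingers":1}
    - {"linear":[0,-0.0015,0.03],"twist":[0.002,0,0],"fingers":1}
    - {"linear":[0,-0.0015,0.037],"twist":[0.002,0,0],"fingers":1}
    - {"linear":[0,-0.0015,0.04],"twist":[0.002,0,0],"fingers":1}
    - {"linear":[0,-0.0015,0.041],"twist":[0.002,0,0],"fingers":1}
    - {"linear":[0,-0.0015,0.041],"twist":[0.002,0,0],"fingers":1}

```text
t: 14.55
eef_pos: [0.5535, -0.357, -0.0096]
orientation: [3.14, 0.0, 1.621]
ft_force: [0.4, -0.7, 1.0]
grip_width: 0.0929
finger_force: 0.0
```

Call:
step_arm:
  moves:
    - {"linear":[0,0,0.002],"twist":[0,0,0],"fingers":1}
    - {"linear":[0,0,0.002],"twist":[0,0,0],"fingers":1}

```text
t: 14.75
eef_pos: [0.5535, -0.357, -0.0116]
orientation: [3.14, 0.0, 1.621]
ft_force: [0.5, 0.7, -0.3]
grip_width: 0.0932
finger_force: 0.0
```

Call:
step_arm:
  moves:
    - {"linear":[0,0,0.001],"twist":[0,0,0],"fingers":1}
    - {"linear":[0,0,0.002],"twist":[0,0,0],"fingers":1}

```text
t: 14.95
eef_pos: [0.5535, -0.3571, -0.0136]
orientation: [3.14, 0.0, 1.621]
ft_force: [-0.7, -0.2, -0.4]
grip_width: 0.0929
finger_force: 0.0
```

Call:
step_arm:
  moves:
    - {"linear":[0,0,0.001],"twist":[0,0,0],"fingers":1}
    - {"linear":[0,0,0.0015],"twist":[0,0,0],"fingers":1}

```text
t: 15.15
eef_pos: [0.5533, -0.3568, -0.0154]
orientation: [3.141, -0.0, 1.621]
ft_force: [-0.5, 0.1, 0.2]
grip_width: 0.0931
finger_force: 0.0
```

Call:
step_arm:
  moves:
    - {"linear":[0,0,0.001],"twist":[0,0,0],"fingers":1}
    - {"linear":[0,0,0.001],"twist":[0,0,0],"fingers":1}

```text
t: 15.35
eef_pos: [0.5533, -0.3568, -0.0165]
orientation: [3.141, -0.0, 1.621]
ft_force: [-0.8, 0.1, -0.4]
grip_width: 0.0926
finger_force: 0.0
```

Call:
step_arm:
  moves:
    - {"linear":[0,0,0.001],"twist":[0,0,0],"fingers":1}
    - {"linear":[0,0,0.001],"twist":[0,0,0],"fingers":1}

```text
t: 15.55
eef_pos: [0.5533, -0.3569, -0.0174]
orientation: [3.141, -0.0, 1.621]
ft_force: [-0.7, 0.3, 0.3]
grip_width: 0.093
finger_force: 0.0
```

Call:
step_arm:
  moves:
    - {"linear":[0,0,0.001],"twist":[0,0,0],"fingers":1}
    - {"linear":[0,0,0.001],"twist":[0,0,0],"fingers":1}

```text
t: 15.75
eef_pos: [0.5533, -0.3569, -0.0184]
orientation: [3.141, -0.0, 1.621]
ft_force: [-0.9, 0.2, 0.3]
grip_width: 0.0934
finger_force: 0.0
```

No contact yet at −18.4 mm, so the tips are about 19 mm short of the reading and nearly on the bench now. Raising 7 mm (so the inner finger clears the 5 mm strip later) and gripping.

Call:
step_arm:
  moves:
    - {"linear":[0,0,-0.0035],"twist":[0,0,0],"fingers":1}
    - {"linear":[0,0,-0.007],"twist":[0,0,0],"fingers":0.6}
    - {"linear":[0,0,-0.007],"twist":[0,0,0],"fingers":0.45}
    - {"linear":[0,0,-0.007],"twist":[0,0,0],"fingers":0.35}
    - {"linear":[0,0,-0.007],"twist":[0,0,0],"fingers":0.2}
    - {"linear":[0,0,-0.007],"twist":[0,0,0],"fingers":0.2}
    - {"linear":[0,0,-0.007],"twist":[0,0,0],"fingers":0.2}
    - {"linear":[0,0,-0.007],"twist":[0,0,0],"fingers":0.2}
    - {"linear":[0,0,-0.007],"twist":[0,0,0],"fingers":0.2}
    - {"linear":[0,0,-0.007],"twist":[0,0,0],"fingers":0.2}
    - {"linear":[0,0,-0.007],"twist":[0,0,0],"fingers":0.2}
  squeeze: 40

```text
t: 16.85
eef_pos: [0.5535, -0.3569, -0.0113]
orientation: [3.14, 0.0, 1.621]
ft_force: [0.8, -0.1, -0.4]
grip_width: 0.0244
finger_force: 40.0
```

```bash
cat > pl.py <<'E'
from h import *
g=np.array([.469,-.3763,0])+rz(3.192)@[-.085,-.015,0]
p,R,s=cur();print(s["t"],p,s["orientation"],s["grip_width"],s["finger_force"],s["ft_force"],s["torque"])
# square: stock centre u=.063(flush); grip point v = blade v -(40.5-15)mm ; blade v=-.0125
H=p[2] # read height of tcp over underside
v=-.0125-.0255; print("v",v)
plan(([p[0],p[1],.2],RD(.05)),(sp(.066,v,.09),RT),(sp(.066,v,H+.006),RT)); print(sp(.066,v,.09))
E
python3 pl.py
```

```text
16.85 [ 0.55347616 -0.3568998  -0.01130514] [3.14046650e+00 2.45902540e-05 1.62060869e+00] 0.024429935683188277 39.97279150396935 [ 0.77362662 -0.12526407 -0.42137793] [-0.03010219 -0.09301235  0.0111586 ]
v -0.038
lin [-0.0, 0.0002, -0.2113] tw [0.0011, 0.0, -0.0002]
lin [0.3049, 0.0476, -0.2122] tw [-0.5219, 0.0296, -0.1103]
lin [0.3103, 0.0948, -0.1296] tw [-0.5219, 0.0296, -0.1103]
[ 0.58555248 -0.05002882  0.20094229]
```

Call:
step_arm:
  moves:
    - {"linear":[0,0,-0.004],"twist":[0,0,0],"fingers":0.15}
    - {"linear":[0,0,-0.012],"twist":[0,0,0],"fingers":0.15}
    - {"linear":[0,0,-0.025],"twist":[0,0,0],"fingers":0.15}
    - {"linear":[0,0,-0.045],"twist":[0,0,0],"fingers":0.15}
    - {"linear":[0,0,-0.065],"twist":[0,0,0],"fingers":0.15}
    - {"linear":[0,0,-0.08],"twist":[0,0,0],"fingers":0.15}
    - {"linear":[0,0,-0.08],"twist":[0,0,0],"fingers":0.15}

```text
t: 17.55
eef_pos: [0.5553, -0.3585, 0.073]
orientation: [3.136, 0.004, 1.621]
ft_force: [0.0, 0.3, -1.5]
grip_width: 0.0245
finger_force: 40.0
```

```bash
python3 - <<'E'
from h import *
p,R,s=cur();print(s["t"],p,s["grip_width"],s["finger_force"],s["ft_force"],s["torque"])
im=get_image("scene")
a=cv2.resize(im["pixels"][270:430,300:480],None,fx=3.6,fy=3.6,interpolation=cv2.INTER_CUBIC)
# predicted square rigid with tool: tool->square; grip local (-.085,-.015, read -.0113)
def q(L): return p+np.array([R@[-(y+.015),-(x+.085),-(z+.0113)] for x,y,z in L])
for L in ([(-.098,-.052,.016),(-.072,-.052,.016),(-.072,.052,.016),(-.098,.052,.016)],[(-.072,-.053,.009),(.098,-.053,.009),(.098,-.028,.009),(-.072,-.028,.009)]):
    z=(proj(q(L),im)-[300,270]+.5)*3.6; cv2.polylines(a,[np.round(z*8).astype(np.int32)],True,(0,255,0),1,cv2.LINE_AA,3)
cv2.imwrite("pics/h1.png",a)
E
```

```text
17.55 [ 0.55529752 -0.35848435  0.07296306] 0.024491947328558365 40.00158140610438 [ 0.03470774  0.285016   -1.45408677] [-0.04538583  0.02455159 -0.02319964]
```

View pics/h1.png

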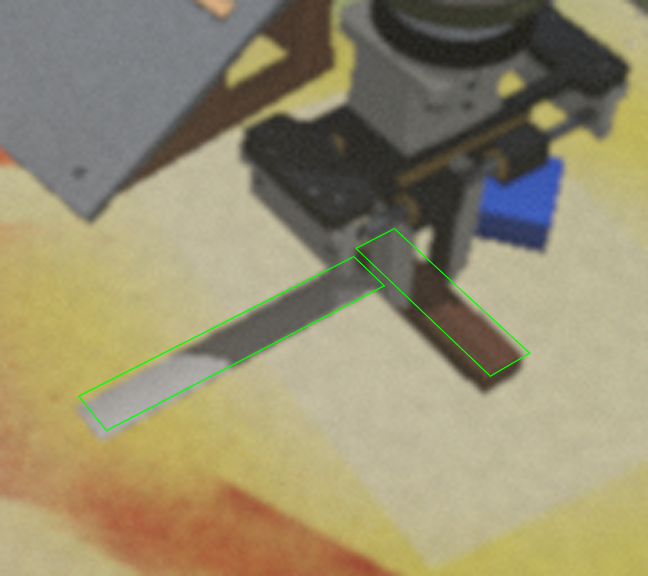

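The square is held level, stock between the fingers (crop 400,270) and blade toward the robot, within a few px of the predicted outline. My picture views are used up, so I'll go on by numbers.

```bash
sed -i 's/^H=.*/H=-.0113/; s/^plan.*/plan(([p[0],p[1],.25],RD(.05)),(sp(.066,v,.13),RT),(sp(.066,v,.05),RT))/' pl.py; python3 pl.py
```

```text
17.6 [ 0.55439131 -0.35778515  0.07084096] [3.13799949e+00 2.33712573e-03 1.62062564e+00] 0.024080780788906065 40.00123203091789 [ 0.42509696  0.18347234 -1.11825394] [-0.00262008  0.0458518   0.01510605]
v -0.038
lin [-0.0004, 0.0006, -0.1792] tw [0.0036, 0.0023, -0.0002]
lin [0.3032, 0.0272, -0.1654] tw [-0.5196, 0.032, -0.1096]
lin [0.3079, 0.0667, -0.0959] tw [-0.5196, 0.032, -0.1096]
```

Call:
step_arm:
  moves:
    - {"linear":[0,0,-0.02],"twist":[0,0,0],"fingers":0.15}
    - {"linear":[0,0,-0.055],"twist":[0,0,0],"fingers":0.15}
    - {"linear":[0,0,-0.095],"twist":[0,0,0],"fingers":0.15}
    - {"linear":[0,0,-0.135],"twist":[-0.03,0.002,-0.005],"fingers":0.15}
    - {"linear":[0.015,0.002,-0.165],"twist":[-0.09,0.006,-0.02],"fingers":0.15}
    - {"linear":[0.045,0.005,-0.178],"twist":[-0.16,0.01,-0.035],"fingers":0.15}
    - {"linear":[0.08,0.008,-0.18],"twist":[-0.23,0.014,-0.05],"fingers":0.15}
    - {"linear":[0.12,0.012,-0.18],"twist":[-0.3,0.018,-0.063],"fingers":0.15}
    - {"linear":[0.16,0.016,-0.178],"twist":[-0.37,0.022,-0.078],"fingers":0.15}
    - {"linear":[0.2,0.02,-0.175],"twist":[-0.43,0.026,-0.09],"fingers":0.15}
    - {"linear":[0.24,0.023,-0.171],"twist":[-0.48,0.029,-0.1],"fingers":0.15}
    - {"linear":[0.27,0.026,-0.167],"twist":[-0.51,0.031,-0.107],"fingers":0.15}
    - {"linear":[0.295,0.027,-0.165],"twist":[-0.52,0.032,-0.11],"fingers":0.15}
    - {"linear":[0.303,0.027,-0.165],"twist":[-0.52,0.032,-0.11],"fingers":0.15}
    - {"linear":[0.303,0.027,-0.165],"twist":[-0.52,0.032,-0.11],"fingers":0.15}
    - {"linear":[0.303,0.027,-0.165],"twist":[-0.52,0.032,-0.11],"fingers":0.15}

```text
t: 19.2
eef_pos: [0.5651, -0.0535, 0.2335]
orientation: [2.621, -0.002, 1.734]
ft_force: [0.3, -0.9, -1.9]
grip_width: 0.0245
finger_force: 40.0
```

```bash
cat > chk.py <<'E'
from h import *
import sys
# fit square pose relative to slope at known height h (from tcp reading)
p,R,s=cur(); L=RS.T@(p-O); h=L[2]+.0113 if len(sys.argv)<2 else float(sys.argv[1])
print(s["t"],"tcp",L.round(4),"w",s["grip_width"],s["finger_force"],s["ft_force"].round(1),"rot",Ro.from_matrix(R.T@RT).as_rotvec().round(4),"h",h)
Q=[box(-98,-72,-52,52,0,16),box(-72,98,-53,-28,7,9)]
sl=lambda q:(RS@rz(np.pi+q[2]),O+RS@np.array([q[0],q[1],h]))
# expected centre of square: grip local (-.085,-.015): u=uo+.085, v=vo+.015
e=[L[0]-.085,L[1]-.015,0]
for n in("scene","top"):
    im=get_image(n); c=proj([O+RS@np.array([e[0]+.03,e[1]+.03,h])],im)[0]
    for k in range(3):
        r=[q for q in trace("try_square",im) if np.hypot(*(np.array(q["centre"])-c))<50]
        if r: break
        im=get_image(n)
    if not r: print(n,"none");continue
    x,f=fit(Q,sl,e,[.01,.01,.05],[im],[r[0]["mask"]]); print(n,"origin",x[:2].round(4),"yaw",x[2].round(4),"inner u",round(x[0]+.072*np.cos(x[2]),4),"blade v",round(x[1]+.0405,4),"cost",round(f,3),int(r[0]["mask"].sum()))
print("exp",e)
E
python3 chk.py
```

```text
19.2 tcp [ 0.0643 -0.0381  0.1286] w 0.02445305790030267 39.9953826708952 [ 0.3 -0.9 -1.9] rot [-0.0027 -0.002  -0.0007] h 0.13990921348432492
scene origin [-0.0212 -0.0545] yaw 0.0193 inner u 0.0508 blade v -0.014 cost 0.208 1099
top origin [-0.0192 -0.0522] yaw -0.0249 inner u 0.0527 blade v -0.0117 cost 0.551 579
exp [np.float64(-0.02070809468912342), np.float64(-0.05311485410648398), 0]
```

```bash
python3 - <<'E'
from h import *
plan((sp(.067,-.038,.03),RT),(sp(.067,-.038,-.006),RT))
E
```

```text
lin [0.0005, 0.0028, 0.0988] tw [-0.0024, -0.0016, -0.002]
lin [0.0004, 0.0029, 0.1348] tw [-0.0024, -0.0016, -0.002]
```

Call:
step_arm:
  moves:
    - {"linear":[0,0.001,0.025],"twist":[-0.002,-0.001,-0.002],"fingers":0.15}
    - {"linear":[0,0.002,0.06],"twist":[-0.002,-0.001,-0.002],"fingers":0.15}
    - {"linear":[0,0.003,0.09],"twist":[-0.002,-0.001,-0.002],"fingers":0.15}
    - {"linear":[0,0.003,0.112],"twist":[-0.002,-0.001,-0.002],"fingers":0.15}
    - {"linear":[0,0.003,0.125],"twist":[-0.002,-0.001,-0.002],"fingers":0.15}
    - {"linear":[0,0.003,0.13],"twist":[-0.002,-0.001,-0.002],"fingers":0.15}
    - {"linear":[0,0.003,0.132],"twist":[-0.002,-0.001,-0.002],"fingers":0.15}
    - {"linear":[0,0.003,0.132],"twist":[-0.002,-0.001,-0.002],"fingers":0.15}

```text
t: 20.2
eef_pos: [0.6327, -0.042, 0.1213]
orientation: [2.618, -0.0, 1.735]
ft_force: [0.8, 0.5, -1.9]
grip_width: 0.024
finger_force: 40.0
```

```bash
python3 chk.py; python3 - <<'E'
from h import *
plan((sp(.067,-.038,-.0113),RT))
E
```

```text
20.2 tcp [ 0.0676 -0.0377 -0.0028] w 0.02398211377846571 39.995258394337725 [ 0.8  0.5 -1.9] rot [ 0.0004 -0.0009  0.0008] h 0.008450737236272076
scene origin [-0.0184 -0.054 ] yaw 0.0293 inner u 0.0536 blade v -0.0135 cost 0.192 1024
top origin [-0.0188 -0.0501] yaw -0.0376 inner u 0.0531 blade v -0.0096 cost 0.72 292
exp [np.float64(-0.017404604597612908), np.float64(-0.05271174618154001), 0]
lin [-0.0003, -0.0011, 0.0089] tw [0.0015, -0.0006, 0.0012]
```

Call:
step_arm:
  moves:
    - {"linear":[0,-0.0005,0.003],"twist":[0,0,0],"fingers":0.15}
    - {"linear":[0,-0.0005,0.006],"twist":[0,0,0],"fingers":0.15}
    - {"linear":[0,-0.0005,0.007],"twist":[0,0,0],"fingers":0.15}
    - {"linear":[0,-0.0005,0.007],"twist":[0,0,0],"fingers":0.15}

```text
t: 20.8
eef_pos: [0.6353, -0.041, 0.1141]
orientation: [2.618, -0.001, 1.735]
ft_force: [-0.3, 0.1, -1.9]
grip_width: 0.0243
finger_force: 40.0
```

Call:
step_arm:
  moves:
    - {"linear":[0,0,0.001],"twist":[0,0,0],"fingers":0.15}
    - {"linear":[0,0,0.001],"twist":[0,0,0],"fingers":0.15}

```text
t: 21.0
eef_pos: [0.6358, -0.0409, 0.1138]
orientation: [2.618, -0.001, 1.735]
ft_force: [-6.5, -0.4, 3.7]
grip_width: 0.0244
finger_force: 40.0
```

Call:
step_arm:
  moves:
    - {"linear":[0,0,0.001],"twist":[0,0,0],"fingers":0.15}
    - {"linear":[0,0,0.001],"twist":[0,0,0],"fingers":0.15}

```text
t: 21.2
eef_pos: [0.6361, -0.0409, 0.1136]
orientation: [2.619, -0.001, 1.736]
ft_force: [-15.9, -1.2, 11.9]
grip_width: 0.0246
finger_force: 40.0
```

Call:
step_arm:
  moves:
    - {"linear":[0,0,-0.0015],"twist":[0,0,0],"fingers":0.15}
    - {"linear":[0,0,-0.0015],"twist":[0,0,0],"fingers":0.15}

```text
t: 21.4
eef_pos: [0.6359, -0.0411, 0.1144]
orientation: [2.617, -0.0, 1.735]
ft_force: [-1.0, -0.2, -2.3]
grip_width: 0.0242
finger_force: 40.0
```

```bash
python3 chk.py 0.0; python3 - <<'E'
from h import *
p,R,s=cur(); print("F slope",(RS.T@s["ft_force"]).round(1),"M",(RS.T@s["torque"]).round(2))
E
```

```text
21.4 tcp [ 0.067  -0.0374 -0.0105] w 0.024232672381358775 39.978993291806546 [-1.  -0.2 -2.3] rot [ 0.0005 -0.0011  0.0011] h 0.0
scene origin [-0.0186 -0.0527] yaw 0.0172 inner u 0.0533 blade v -0.0122 cost 0.217 932
top origin [-0.0144 -0.0506] yaw -0.038 inner u 0.0575 blade v -0.0101 cost 0.66 354
exp [np.float64(-0.018021272033006783), np.float64(-0.05235940550166615), 0]
F slope [ 0.4  0.  -0.6] M [-0.01  0.43 -0.01]
```

Call:
step_arm:
  moves:
    - {"linear":[0,-0.001,0],"twist":[0,0,0],"fingers":0.15}
    - {"linear":[0,-0.002,0],"twist":[0,0,0],"fingers":0.15}
    - {"linear":[0,-0.002,0],"twist":[0,0,0],"fingers":0.15}

```text
t: 21.9
eef_pos: [0.634, -0.0413, 0.113]
orientation: [2.618, -0.001, 1.735]
ft_force: [0.2, -0.7, -1.1]
grip_width: 0.024
finger_force: 40.0
```

Call:
step_arm:
  moves:
    - {"linear":[0,-0.001,0],"twist":[0,0,0],"fingers":0.15}
    - {"linear":[0,-0.001,0],"twist":[0,0,0],"fingers":0.15}

```text
t: 22.1
eef_pos: [0.633, -0.0415, 0.1124]
orientation: [2.618, -0.001, 1.735]
ft_force: [-0.8, -0.0, -1.1]
grip_width: 0.0243
finger_force: 40.0
```

Call:
step_arm:
  moves:
    - {"linear":[0,-0.0005,0],"twist":[0,0,0],"fingers":0.15}
    - {"linear":[0,-0.0005,0],"twist":[0,0,0],"fingers":0.15}

```text
t: 22.3
eef_pos: [0.6327, -0.0415, 0.1123]
orientation: [2.618, -0.001, 1.735]
ft_force: [-0.2, 1.2, -0.5]
grip_width: 0.0244
finger_force: 40.0
```

```bash
python3 - <<'E'
from h import *
p,R,s=cur(); print(s["t"],(RS.T@(p-O)).round(4),"F slope",(RS.T@s["ft_force"]).round(1),"M",(RS.T@s["torque"]).round(2))
E
```

```text
22.3 [ 0.0631 -0.0372 -0.0107] F slope [-0.2  1.2 -0.4] M [-0.06  0.38  0.02]
```

Call:
step_arm:
  moves:
    - {"linear":[0,-0.001,0],"twist":[0,0,0],"fingers":0.15}
    - {"linear":[0,-0.001,0],"twist":[0,0,0],"fingers":0.15}

```text
t: 22.5
eef_pos: [0.6318, -0.0417, 0.1117]
orientation: [2.618, -0.001, 1.735]
ft_force: [-0.6, -0.2, -0.1]
grip_width: 0.0242
finger_force: 40.0
```

Call:
step_arm:
  moves:
    - {"linear":[0,-0.0005,0],"twist":[0,0,0],"fingers":0.15}
    - {"linear":[0,-0.0005,0],"twist":[0,0,0],"fingers":0.15}

```text
t: 22.7
eef_pos: [0.6315, -0.0417, 0.1116]
orientation: [2.618, -0.001, 1.735]
ft_force: [0.5, 0.2, -0.2]
grip_width: 0.0245
finger_force: 40.0
```

Call:
step_arm:
  moves:
    - {"linear":[0,-0.0005,0],"twist":[0,0,0],"fingers":0.15}
    - {"linear":[0,-0.0005,0],"twist":[0,0,0],"fingers":0.15}

```text
t: 22.9
eef_pos: [0.6314, -0.0418, 0.1117]
orientation: [2.617, -0.001, 1.735]
ft_force: [2.1, 1.6, -0.9]
grip_width: 0.0241
finger_force: 40.0
```

```bash
python3 - <<'E'
from h import *
p,R,s=cur(); print(s["t"],(RS.T@(p-O)).round(4),"F slope",(RS.T@s["ft_force"]).round(1),"M",(RS.T@s["torque"]).round(2))
E
```

```text
22.9 [ 0.0617 -0.0373 -0.0105] F slope [ 1.6  1.2 -1.9] M [ 0.12 -0.02  0.06]
```

Call:
step_arm:
  moves:
    - {"linear":[0,-0.0005,0],"twist":[0,0,0],"fingers":0.15}
    - {"linear":[0,-0.0005,0],"twist":[0,0,0],"fingers":0.15}

```text
t: 23.1
eef_pos: [0.6312, -0.0418, 0.1118]
orientation: [2.617, -0.0, 1.735]
ft_force: [3.7, 2.1, 1.1]
grip_width: 0.0243
finger_force: 40.0
```

```bash
python3 chk.py 0.0;python3 - <<'E'
from h import *
p,R,s=cur(); print(s["t"],(RS.T@(p-O)).round(4),"F slope",(RS.T@s["ft_force"]).round(1),"M",(RS.T@s["torque"]).round(2))
E
```

```text
23.1 tcp [ 0.0616 -0.0373 -0.0104] w 0.024304089316552938 39.99109110547579 [3.7 2.1 1.1] rot [ 0.0015 -0.0011  0.0012] h 0.0
scene origin [-0.0234 -0.0529] yaw 0.0346 inner u 0.0486 blade v -0.0124 cost 0.173 993
top origin [-0.0211 -0.05  ] yaw -0.0255 inner u 0.0508 blade v -0.0095 cost 0.603 426
exp [np.float64(-0.023379745875913266), np.float64(-0.0522885476442287), 0]
23.3 [ 0.0616 -0.0373 -0.0104] F slope [ 5.2  2.4 -1.1] M [ 0.4  -0.64  0.08]
```

Call:
step_arm:
  moves:
    - {"linear":[0,0,0],"twist":[0,0,0],"fingers":0.35}
    - {"linear":[0,0,0],"twist":[0,0,0],"fingers":0.45}
    - {"linear":[0,0,0],"twist":[0,0,0],"fingers":0.55}
    - {"linear":[0,0,0],"twist":[0,0,0],"fingers":0.6}
    - {"linear":[0,0,0],"twist":[0,0,0],"fingers":0.6}
    - {"linear":[0,0,-0.01],"twist":[0,0,0],"fingers":0.6}
    - {"linear":[0,0,-0.03],"twist":[0,0,0],"fingers":0.6}
    - {"linear":[0,0,-0.07],"twist":[0,0,0],"fingers":0.6}
    - {"linear":[0,0,-0.12],"twist":[0,0,0],"fingers":0.6}
    - {"linear":[0,0,-0.16],"twist":[0,0,0],"fingers":0.6}
    - {"linear":[0,0,-0.16],"twist":[0,0,0],"fingers":0.6}

```text
t: 24.4
eef_pos: [0.5529, -0.0565, 0.2584]
orientation: [2.608, 0.005, 1.734]
ft_force: [-0.1, -0.2, 0.8]
grip_width: 0.0557
finger_force: 0.0
```

Call:
step_arm:
  moves:
    - {"linear":[-0.04,0.01,-0.02],"twist":[0,0,0],"fingers":0.6}
    - {"linear":[-0.09,0.02,-0.03],"twist":[0,0,0],"fingers":0.6}
    - {"linear":[-0.14,0.02,-0.03],"twist":[0,0,0],"fingers":0.6}
    - {"linear":[-0.19,0.02,-0.03],"twist":[0,0,0],"fingers":0.6}
    - {"linear":[-0.24,0.02,-0.03],"twist":[0,0,0],"fingers":0.6}
    - {"linear":[-0.29,0.02,-0.03],"twist":[0,0,0],"fingers":0.6}
    - {"linear":[-0.33,0.02,-0.03],"twist":[0,0,0],"fingers":0.6}
    - {"linear":[-0.35,0.02,-0.03],"twist":[0,0,0],"fingers":0.6}
    - {"linear":[-0.35,0.02,-0.03],"twist":[0,0,0],"fingers":0.6}

```text
t: 25.3
eef_pos: [0.6104, -0.4026, 0.2836]
orientation: [2.62, -0.002, 1.732]
ft_force: [-0.7, 0.6, -0.7]
grip_width: 0.0558
finger_force: 0.0
```

```bash
cat > fin.py <<'E'
from h import *
print(arm.get_state()["t"])
ims=[get_image("scene"),get_image("top")]
def one(n,near,im,lim=25):
    c=proj([near],im)[0]
    r=[q for q in trace(n,im) if np.hypot(*(np.array(q["centre"])-c))<lim]; return r[0]["mask"] if r else None
Q=[box(-98,-72,-52,52,0,16),box(-72,98,-53,-28,7,9)]
sq=lambda q:(RS@rz(np.pi+q[2]),O+RS@np.array([q[0],q[1],0]))
sl=lambda p:(RS@rz(p[2]),O+RS@np.array([p[0],p[1],0]))
fl=lambda p:(rz(p[2]),np.array([p[0],p[1],0]))
S=[box(-15,15,-80,80,0,5)]; B=[box(-29,29,-50,50,0,27)]
for i,im in enumerate(ims):
    for n,near,bx,f,p0 in(("try_square",sp(.01,-.02,.01),Q,sq,[-.0225,-.053,0]),("sanding_block",[.61,.245,.02],B,fl,[.61,.245,.16])):
        m=one(n,near,im,45)
        if m is None: print(i,n,"none");continue
        x,c=fit(bx,f,p0,[.005,.005,.03],[im],[m]); print(i,n,x.round(4),round(c,3),int(m.sum()))
        if n=="try_square": print("  inner ends u",(x[0]+.072*np.cos(x[2])+.05*np.sin(x[2])).round(4),(x[0]+.072*np.cos(x[2])-.05*np.sin(x[2])).round(4),"blade v",x[1]+.0405)
# metal-edge detail: unwarp slope plane at strip-top height to metric image, save
for i,im in enumerate(ims):
    u,v=np.meshgrid(np.arange(-.13,.14,.0005),np.arange(-.13,.13,.0005),indexing="ij")
    for h in(.005,):
        q=proj(O+np.stack([u,v,0*u+h],-1).reshape(-1,3)@RS.T,im).reshape(*u.shape,2).astype(np.float32)
        w=cv2.remap(im["pixels"],q,None,cv2.INTER_CUBIC); np.save(f"w{i}.npy",w)
        g=w.astype(int)
        # strip ends: profile along v at u=.035 ; upper edge profiles
        r=g[int((.028+.13)/.0005):int((.042+.13)/.0005)].mean(0); sat=r[:,2]-r[:,0]
        print(i,"strip R-B along v:",[(round(vv,3),int(sat[int((vv+.13)/.0005)])) for vv in np.arange(-.105,.085,.005)])
E
python3 fin.py
```

```text
25.3
0 try_square [-0.0234 -0.0529  0.0348] 0.118 1075
  inner ends u 0.0503 0.0468 blade v -0.01243830062942957
0 sanding_block [0.6029 0.276  0.0938] 0.391 408
1 try_square [-0.0232 -0.0535  0.0042] 0.084 985
  inner ends u 0.049 0.0486 blade v -0.013044231759146353
1 sanding_block [0.6093 0.248  0.1733] 0.043 819
0 strip R-B along v: [(np.float64(-0.105), -4), (np.float64(-0.1), -6), (np.float64(-0.095), 8), (np.float64(-0.09), 49), (np.float64(-0.085), 55), (np.float64(-0.08), 53), (np.float64(-0.075), 53), (np.float64(-0.07), 54), (np.float64(-0.065), 52), (np.float64(-0.06), 55), (np.float64(-0.055), 54), (np.float64(-0.05), 54), (np.float64(-0.045), 56), (np.float64(-0.04), 54), (np.float64(-0.035), 54), (np.float64(-0.03), 56), (np.float64(-0.025), 55), (np.float64(-0.02), 19), (np.float64(-0.015), 1), (np.float64(-0.01), 1), (np.float64(-0.005), 2), (np.float64(0.0), 3), (np.float64(0.005), 28), (np.float64(0.01), 58), (np.float64(0.015), 59), (np.float64(0.02), 58), (np.float64(0.025), 57), (np.float64(0.03), 58), (np.float64(0.035), 58), (np.float64(0.04), 58), (np.float64
[... 450 characters left out ...]
06), 56), (np.float64(-0.055), 56), (np.float64(-0.05), 58), (np.float64(-0.045), 57), (np.float64(-0.04), 55), (np.float64(-0.035), 57), (np.float64(-0.03), 58), (np.float64(-0.025), 32), (np.float64(-0.02), 6), (np.float64(-0.015), 5), (np.float64(-0.01), 5), (np.float64(-0.005), 4), (np.float64(0.0), 31), (np.float64(0.005), 60), (np.float64(0.01), 59), (np.float64(0.015), 60), (np.float64(0.02), 60), (np.float64(0.025), 60), (np.float64(0.03), 59), (np.float64(0.035), 60), (np.float64(0.04), 60), (np.float64(0.045), 59), (np.float64(0.05), 60), (np.float64(0.055), 59), (np.float64(0.06), 61), (np.float64(0.065), 53), (np.float64(0.07), 0), (np.float64(0.075), -4), (np.float64(0.08), -3)]
```

```bash
python3 - <<'E'
from h import *
for n in("scene","top"):
    im=get_image(n); V=np.arange(-.05,.03,.0005); U=np.arange(-.11,.0,.004)
    def row(P): 
        q=proj(O+P@RS.T,im).astype(np.float32)[None]; return cv2.remap(im["pixels"],q,None,cv2.INTER_LINEAR)[0].astype(float)
    c=[]
    for u in U:
        g=row(np.stack([0*V+u,V,0*V+.009],1)).sum(1); w=np.clip(g-np.percentile(g,50)-60,0,150); c.append((w*V).sum()/w.sum())
    k=np.polyfit(U,c,1); print(n,"blade yaw",k[0].round(4),"v at u=.035",np.polyval(k,.035).round(4),"res",np.std(np.polyval(k,U)-c).round(5))
    W=np.arange(.025,.10,.0005); vs=np.arange(-.088,-.03,.004)
    for nm,h,lo in(("stock top inner",.016,0),("strip upper visible",.005,0)):
        e=[]
        for v in vs:
            g=row(np.stack([W,0*W+v,0*W+h],1)).sum(1); g=cv2.GaussianBlur(g[None],(0,0),3)[0]; d=np.gradient(g); i=np.argmin(d[20:70])+20; e.append(W[i])
        k=np.polyfit(vs,e,1);print(" ",nm,"slope",k[0].round(4),"u",np.mean(e).round(4),np.std(e).round(4))
    e=[]
    for v in np.arange(.01,.062,.004):
        g=row(np.stack([W,0*W+v,0*W+.005],1)); g=cv2.GaussianBlur((g[:,2]-g[:,0])[None],(0,0),3)[0]; e.append(W[np.argmin(np.gradient(g)[20:80])+20])
    k=np.polyfit(np.arange(.01,.062,.004),e,1);print("  strip free upper edge slope",k[0].round(4),"u",np.mean(e).round(4),"extrap at -.06",np.polyval(k,-.06).round(4))
E
```

```text
scene blade yaw 0.0402 v at u=.035 -0.0108 res 0.00031
  stock top inner slope -0.0031 u 0.0388 0.0006
  strip upper visible slope -0.017 u 0.0415 0.0008
  strip free upper edge slope 0.0014 u 0.0469 extrap at -.06 0.0468
top blade yaw 0.0005 v at u=.035 -0.0122 res 0.00047
  stock top inner slope 0.0022 u 0.0462 0.0007
  strip upper visible slope 0.0045 u 0.0424 0.0007
  strip free upper edge slope -0.0096 u 0.0496 extrap at -.06 0.0505
```

Square centred (blade v ≈ −0.012, strip middle −0.012). The scene view gives the blade an apparent 0.04 rad skew and the top view none. I'll check whether that is a tilt or camera bias.

```bash
cat > t.py <<'E'
from h import *
Z=np.load("ims.npz")
now=[get_image("scene"),get_image("top")]
def row(im,px,P): return cv2.remap(px,proj(P,im).astype(np.float32)[None],None,cv2.INTER_LINEAR)[0].astype(float)
for n,im,p0 in zip(("scene","top"),now,(Z["a"],Z["b"])):
    # initial square on the bench, local frame
    R=rz(3.192);t=np.array([.469,-.3763,0]); X=np.arange(-.06,.09,.005);V=np.arange(-.075,-.005,.0005);c=[]
    for x in X:
        g=row(im,p0,np.stack([0*V+x,V,0*V+.009],1)@R.T+t); s=g[:,0]; s=s-np.median(s); w=np.clip(s-30,0,80); c.append((w*V).sum()/w.sum())
    k=np.polyfit(X,c,1);print(n,"bench blade yaw vs stock",k[0].round(4),"v0",k[1].round(4),"res",np.std(np.polyval(k,X)-c).round(5))
    # board side edges now
    U=np.arange(-.12,.12,.01)
    for sg in(-1,1):
        W=sg*np.arange(.10,.16,.0005);e=[]
        for u in U:
            g=row(im,im["pixels"],O+np.stack([0*W+u,W,0*W],1)@RS.T); g=cv2.GaussianBlur((g[:,2]-g[:,0])[None],(0,0),3)[0]; e.append(W[np.argmax(np.gradient(g))])
        e=np.array(e);ok=abs(e-np.median(e))<.006;k=np.polyfit(U[ok],e[ok],1);print("  board edge",sg,"yaw",k[0].round(4),"v",k[1].round(4),ok.sum())
# joint fit now with tilt: pose u,v,yaw,pitch about stock bottom inner edge
def one(n,near,im):
    c=proj([near],im)[0]; r=[q for q in trace(n,im) if np.hypot(*(np.array(q["centre"])-c))<45]; return r[0]["mask"]
mm=[one("try_square",sp(.01,-.02,.01),im) for im in now]
Q=[box(-98,-72,-52,52,0,16),box(-72,98,-53,-28,7,9)]
def f(q):
    Rq=RS@rz(np.pi+q[2])@ry(q[3]); piv=np.array([-.072,0,0]); 
    return Rq, O+RS@np.array([q[0]+.072,q[1],0])-Rq@piv
print("pitch + = blade down:",*fit(Q,f,[-.0225,-.053,0,0.01],[.005,.005,.03,.03],now,mm))
E
python3 t.py
```

```text
scene bench blade yaw vs stock nan v0 nan res nan
  board edge -1 yaw 0.0075 v -0.1337 21
  board edge 1 yaw 0.0068 v 0.1322 24
top bench blade yaw vs stock -0.0145 v0 -0.042 res 0.00042
  board edge -1 yaw 0.0027 v -0.1285 24
  board edge 1 yaw 0.0055 v 0.1304 24
pitch + = blade down: [-0.02365746 -0.05251592  0.01265241  0.00448175] 0.2299100080949057t.py:9: RuntimeWarning: invalid value encountered in scalar divide
  g=row(im,p0,np.stack([0*V+x,V,0*V+.009],1)@R.T+t); s=g[:,0]; s=s-np.median(s); w=np.clip(s-30,0,80); c.append((w*V).sum()/w.sum())
```

```bash
python3 - <<'E'
from h import *
Z=np.load("ims.npz"); now=[get_image("scene"),get_image("top")]
def prof(im,px,f,X,V,h):
    c=[]
    for x in X:
        P=f(np.stack([0*V+x,V,0*V+h],1)); g=cv2.remap(px,proj(P,im).astype(np.float32)[None],None,cv2.INTER_LINEAR)[0].astype(float)
        b=cv2.GaussianBlur(g[:,0][None],(0,0),4)[0]; d=np.gradient(b); i,j=np.argmax(d),np.argmin(d); c.append((V[i],V[j]))
    return np.array(c)
V=np.arange(-.085,.005,.0005);X=np.arange(-.05,.085,.01)
fb=lambda P:P@rz(3.192).T+[.469,-.3763,0]
o=O+RS@np.array([-.0232,-.053,0]);fs=lambda P:o+P@(RS@rz(np.pi)).T
for nm,f,pxs in(("bench",fb,(Z["a"],Z["b"])),("slope",fs,(now[0]["pixels"],now[1]["pixels"]))):
    for n,im,px in zip(("scene","top"),now,pxs):
        c=prof(im,px,f,X,V,.009); print(nm,n,[np.polyfit(X,c[:,k],1).round(4).tolist() for k in(0,1)],(c.mean(1)*1e3).round(1).tolist())
# view ratios dv/dh in local frame
for nm,f in(("bench",fb),("slope",fs)):
    for n,im in zip(("scene","top"),now):
        q=proj(f(np.array([[.02,-.04,.009]])),im)[0]; A=np.array([proj(f(np.array([[.02,-.04,.009]])+d),im)[0]-q for d in np.eye(3)*.001]).T
        print(nm,n,"1mm up looks like (dx,dv)",np.linalg.solve(A[:,:2],A[:,2]).round(2))
E
```

```text
bench scene [[0.0159, -0.0513], [0.0327, -0.0276]] [-40.7, -40.5, -39.7, -40.0, -39.5, -39.5, -39.2, -39.2, -38.5, -38.2, -38.2, -38.2, -37.7, -37.2]
bench top [[-0.0205, -0.0535], [-0.0087, -0.0301]] [-42.0, -40.5, -41.0, -42.0, -41.5, -41.2, -42.0, -42.2, -42.2, -42.2, -43.0, -43.0, -42.7, -42.7]
slope scene [[0.0373, -0.0523], [0.0319, -0.0285]] [-42.2, -42.0, -41.0, -41.0, -40.7, -40.2, -40.5, -40.0, -39.2, -39.0, -38.7, -38.7, -38.0, -37.2]
slope top [[0.0069, -0.0522], [0.0005, -0.029]] [-41.2, -40.5, -40.5, -40.5, -40.0, -41.0, -40.5, -41.0, -40.5, -40.5, -40.0, -41.2, -40.0, -40.0]
bench scene 1mm up looks like (dx,dv) [-0.48 -0.62]
bench top 1mm up looks like (dx,dv) [-0.05  0.3 ]
slope scene 1mm up looks like (dx,dv) [-0.14 -0.82]
slope top 1mm up looks like (dx,dv) [0.43 0.1 ]
```

The same apparent tilt (≈0.04 rad) shows in the starting picture on the bench, so it is how the square naturally rests (or camera bias), not a placing fault. Blade yaw agrees with the board and strip, and the block lies flat. Handing in.

```bash
python3 - <<'E'
from h import *
print(arm.get_state()["t"]); print(arm.sign_off())
E
```

```text
26.0
the job is handed in; nothing more can be done
None
```

The job is handed in at 26 s: the cork block is set down flat on the bench, and the square lies on the slope with its stock against the strip and its blade within about 1 mm of the strip's middle, though its blade tip seems to dip slightly, as it seemed to on the bench at the start; I steered clear of the tin but did not re-measure it afterwards.

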